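# Hook the clip tray out from under the glass shelf

### The job

Take the hook tool off its rest, lower its tip into the pull ring of the steel tray under the glass shelf, and drag the tray out until it is home against the rubber buffers of the two stop blocks; keep up a firm steady pull of about 15 N against them for two seconds to bed it there, never pulling or pressing on the tray with more than 25 N. Then unhook, leaving the tray against the buffers, and lay the hook tool back in the notches of its rest as it was. Touch the tray only with the hook, keep the arm and the hook from knocking the shelf, and leave the suction cup, bottle and jar alone.

Things in the scene. Friction and masses are not known exactly. Their poses are not given: they have to be found in the camera images.
- handle (a point): Centre of the hook tool's wooden handle, the place to grip: a bar 110 mm long (tool x), 20 mm wide (y), 24 mm high (z, up). A steel shank 8 mm thick runs from its front along +x and turns straight down 130 mm ahead of this point. Tool mass 0.14 kg. It starts lying in its rest with this point 60 mm above the bench.
- tip (a point): Centre of the round lower end of the hook tool's down-turned tip (8 mm thick, round-ended, so the tip reaches 4 mm lower): 130 mm ahead of and 34 mm below the handle centre, in the tool's axes. The down-turned part is straight over its lowest 25 mm.
- hook: The whole hook tool, origin at the handle's centre, axes as handle.
- rest: Fixed dark wooden rest, left or right of the shelf; origin on the bench under its centre, x along the tool lying in it (the way the tip points), z up. Base 130 x 75 x 10 mm; two uprights, 10 mm thick, at x = -40 and +40 mm carry the handle's underside 48 mm above the bench, between cheeks 26 mm apart and 11 mm high. Between the uprights the handle is free for the fingers.
- bay: Fixed white shelf with clear glass top over a plywood runner. Origin on the bench under the shelf's front edge, mid-width; x into the shelf (tray is dragged along -x), z up. Glass 6 mm thick, 180 mm wide, underside 115 mm above the bench, from x = -5 to 195 mm. Runner 150 mm wide, 10 mm thick, x = -210 to 190 mm; rails to 28 mm above the bench guide the tray with 2.5 mm play each side.
- tray: Loose open steel tray of mirror clips, 120 mm deep (x), 110 mm wide, 48 mm high, about 0.4 to 0.8 kg, lying on the runner (its underside 10 mm above the bench), axes nearly those of the shelf; origin under its centre, so the front face is at x = -60 mm. Dragging friction is not known: roughly 2 to 8 N.
- ring (a point): Centre of the tray's pull ring: a level ring of 6 mm round steel bar, 24 mm hole, 36 mm outside, 84 mm in front of the tray's centre and 36 mm above its underside (46 mm above the bench). It starts under the glass. The hole is open below down to the runner board.
- stop: Two fixed dark wooden blocks, 22 x 22 x 40 mm high, on the runner, 66 mm apart (the ring passes between). Origin on the runner, midway, in the plane of their tray-side faces; axes as the shelf. Hard rubber buffers stick out 2 to 16 mm from these faces towards the tray, set anew each time and not measured: the tray is home (its centre 62 to 76 mm behind, +x) when felt to meet them.
- cup: Bystander: black suction cup with a knob, 110 mm across, 66 mm high; origin under its centre.
- spray: Bystander: white bottle 60 mm across, 150 mm high; origin under its centre.
- jar: Bystander: glass jar 72 mm across, 110 mm high; origin under its centre.
Mind the look-alikes: they are no part of the job. What is shaped like the rest but purple is not meant.

How it is judged:
By the outcome, as a careful person would: the job done as asked, in the order asked, and still so for the second after the job is handed in, with the robot touching nothing.
It also fails if it takes over 72 s, if anything falls off the work surface, if the arm or the gripper's body presses on something with over 40 N, if the wrist force passes 120 N, or if a joint passes its speed limit or range.

### The arm

A 6-joint arm with a two-finger parallel gripper is mounted at the origin on the work surface. World frame = base frame: x ahead of the robot, y to its left, z up, the work surface at z = 0. Lengths are in mm, angles in rad, forces in N, time in s.
With the tool pointing down it reaches from about 250 to 725 mm from the base axis. Payload 4 kg.
Tool frame: the origin (TCP) lies on the centre line of the jaws, within the pads' length; the fingertips stand 11 mm ahead of it and the grasp point (between the pads) lies 8 mm behind it (manip.nose_length is the distance from the TCP to the fingertips, in mm); z points along the fingers, y is the line along which they close (so a half turn about z gives the same grasp; the last joint's range is limited). The gripper opens to 85 mm and grips with 20 to 120 N. Pads are 22 mm wide; open, the fingers measure 114 mm over their backs; the gripper's body (76 mm by 85 mm) begins 54 mm behind the grasp point. The pads swing forward as they close: fully open they stand 13 mm farther back than shut.
Start: joints at [-1.306, 0.241, 0.005, 1.335, 0, 1.571], TCP at [130.856, -482.572, 216.006] pointing down, gripper open.
Joint ranges: [-2.72, 2.72], [-1.05, 1.87], [-1.09, 1.28], [-1.99, 2.15], [-1.42, 1.44], [-3.14, 3.14]. Speed limits (rad/s): [2.79, 2.79, 3.14, 3.14, 3.14, 3.14].

### API

Orientations are given as a 3x3 rotation matrix whose columns are the frame's x, y, z axes.
In Python, from bench import manip, imaging, order gives the robot as it stands.
- The arm moves only by the tool step_arm, never from a script. Its argument "commands" is a list of rows, each a list of 5 numbers: the shift along the tool's x, y, z in m, then the turn about the tool's z in rad, then the opening, from -1 (shut) to 1 (fully open), so that 0 is half open. A call has 1 to 20 rows; each row is the pose to reach, as a shift and turn from the pose commanded when the call began, along the tool's axes at that moment; what a row does not reach only later rows make up. A row lasts 1/12 s, in which the tool goes at most 41.7 mm and 7.16 degrees, less where a joint would pass 70% of its speed; a pose out of reach is approached as far as the arm can. A call with a gripper value outside its range is refused whole. The fingers move at their own pace and stop on an object; the grip force is fixed at half the most. Time passes only in rows, so rows that repeat a pose let the fingers close. It gives the time, the measured TCP pose, the force, the opening and the grip force at its end, in the units of the state.
- manip.state(): the state, without advancing time (a new reading comes with each control period).
- imaging.snapshot(name): name is "scene" or "side" or "wrist"; returns a dict with "frame" (384x512x3 uint8, red, green, blue), "camera_matrix" (3x3 intrinsics, pixels), "k1" (the pictures are not rectified: a ray, as slopes to the right and down, at radius r is drawn at 1 + k1 r^2 times it, then the intrinsics apply), "rvec" (rotation vector, rad) and "tvec" (3), from world to camera coordinates, as OpenCV has them. Camera axes: x right, y down, z forward; pixel columns grow to the right and rows downward; lengths in mm; the calibration is good to about 2 mm. A picture is of the moment at which its call begins. There is no depth.
- order.finish_job(): hands the job in; it is judged then, once.
The state is a dict: "time_s": time; "joints": joint angles; "dq": joint speeds; "joint_torque": joint torques, N m; "ee_pos": TCP position; "eef_rot": TCP orientation; "force": force on the tool from outside, world axes, zero at the start; "moment": the same for the moment, N m; "gripper_width": finger opening in mm; "gripper_force": force on a finger pad.
Only numpy, scipy, OpenCV 4.12 (cv2) and the standard library are available. Lean on these libraries where they do the work, as an engineer would, in place of code of your own. Each camera call takes 0.05 s, during which the arm holds its last target. There are 200 camera calls.

## Working session

There is one attempt and no reset: what is moved stays moved. The work goes in short steps, Python scripts to look and compute and a tool call to move; the robot and the scene stay as the last step left them, time stands still between calls to the robot, and variables do not carry over. Pictures are saved under pics/ and viewed, at most 10 in all, crops included, and the job is handed in when it is done.

Besides the shell and the picture viewer there is one more tool, called after "Emit:" as name(argument=value, ...) on one line, values as JSON. step_arm: Moves the arm, as the interface text tells. Its arguments: {"type":"object","properties":{"commands":{"type":"array","items":{"type":"array","items":{"type":"number"}}}},"required":["commands"]}

```bash
mkdir -p pics; ls; cat > h.py <<'E'
import numpy as np, cv2
from bench import manip, imaging, order
def snap(n,save=None):
    s=imaging.snapshot(n)
    if save: cv2.imwrite('pics/'+save,cv2.cvtColor(s['frame'],cv2.COLOR_RGB2BGR))
    return s
def ray(s,uv):
    K=np.array(s['camera_matrix']);k=s['k1']
    d=(np.array(uv,float)-K[:2,2])/np.array([K[0,0],K[1,1]])
    u=d.copy()
    for _ in range(30): u=d/(1+k*(u@u))
    R=cv2.Rodrigues(np.array(s['rvec'],float))[0];t=np.array(s['tvec'],float).ravel()
    v=R.T@np.array([u[0],u[1],1]);return -R.T@t,v/np.linalg.norm(v)
def plane(s,uv,z):
    o,v=ray(s,uv);return o+v*(z-o[2])/v[2]
def tri(*pairs):
    A=np.zeros((3,3));b=np.zeros(3);L=[]
    for s,uv in pairs:
        o,v=ray(s,uv);P=np.eye(3)-np.outer(v,v);A+=P;b+=P@o;L.append((P,o))
    x=np.linalg.solve(A,b);return x,[round(float(np.linalg.norm(P@(x-o))),1) for P,o in L]
def proj(s,X):
    R=cv2.Rodrigues(np.array(s['rvec'],float))[0];c=R@np.array(X,float)+np.array(s['tvec'],float).ravel()
    u=c[:2]/c[2];u=u*(1+s['k1']*(u@u));K=np.array(s['camera_matrix'])
    return np.round([K[0,0]*u[0]+K[0,2],K[1,1]*u[1]+K[1,2]],1)
def save(n,f):
    import pickle;s=snap(n,f+'.png');pickle.dump(s,open(f+'.pkl','wb'));return s
def load(f):
    import pickle;return pickle.load(open(f+'.pkl','rb'))
E
python3 - <<'E'
from h import *
a=[save(n,n) for n in("scene","side","wrist")]
im=np.hstack([x['frame'] for x in a[:2]])
cv2.imwrite('pics/both.png',cv2.resize(np.vstack([a[0]['frame'],a[1]['frame']]),None,fx=.78,fy=.78)[:,:,::-1])
for x in a: print(ray(x,(256,192)))
s=manip.state();print(s['ee_pos'],s['eef_rot'],s['force'],s['gripper_width'],manip.nose_length)
E
```

```text
pics
(array([1290.43238944,  389.94634938,  814.3027278 ]), array([-0.66299217, -0.29113094, -0.6896986 ]))
(array([-28.34145882, 933.03371396, 688.42570682]), array([ 0.50145624, -0.70118145, -0.50683944]))
(array([ 200.08295068, -463.81840589,  372.75646839]), array([-0.25710854, -0.07575498, -0.96340873]))
[ 130.74307469 -482.09473471  215.31773005] [[ 9.65144872e-01  2.61715890e-01 -4.11138886e-04]
 [ 2.61716213e-01 -9.65143646e-01  1.53848673e-03]
 [ 5.83834166e-06 -1.59246429e-03 -9.99998732e-01]] [ 0.59817006  0.26832819 -0.09983511] 85.4779191402012 11.0
```

View pics/scene.png

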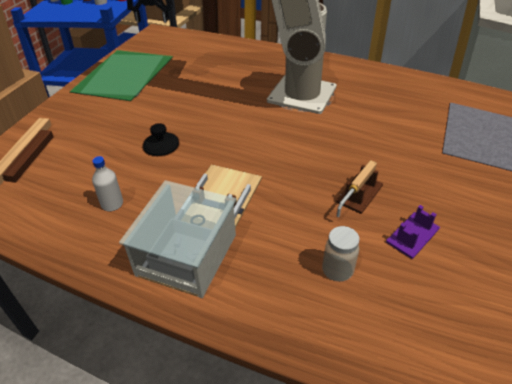

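View pics/side.png

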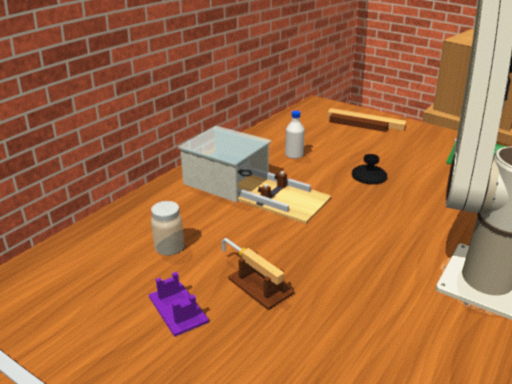

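The scene view shows the hook with its yellow handle on a dark rest at about (365,183). The look-alike is the empty purple rest at (413,232). The shelf with the tray under its glass is at (190,235), and the ring is seen through the glass at (198,220). In the side view the hook is at (262,265), the purple rest at (178,303), the shelf at (225,165) and the stops at (272,187). I choose the dark rest that holds the tool and check it in one close crop.

```bash
python3 - <<'E'
from h import *
a,b=load('scene'),load('side')
def c(s,x,y,w,h,f): return cv2.resize(s['frame'][y:y+h,x:x+w],None,fx=f,fy=f,interpolation=cv2.INTER_CUBIC)
t=np.hstack([c(a,320,150,80,60,5),c(b,210,230,80,60,5)])
d=np.hstack([c(a,165,160,100,75,4),c(b,225,150,100,75,4)])
cv2.imwrite('pics/crop.png',np.vstack([t,d])[:,:,::-1])
E
```

```text
(no output)
```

View pics/crop.png

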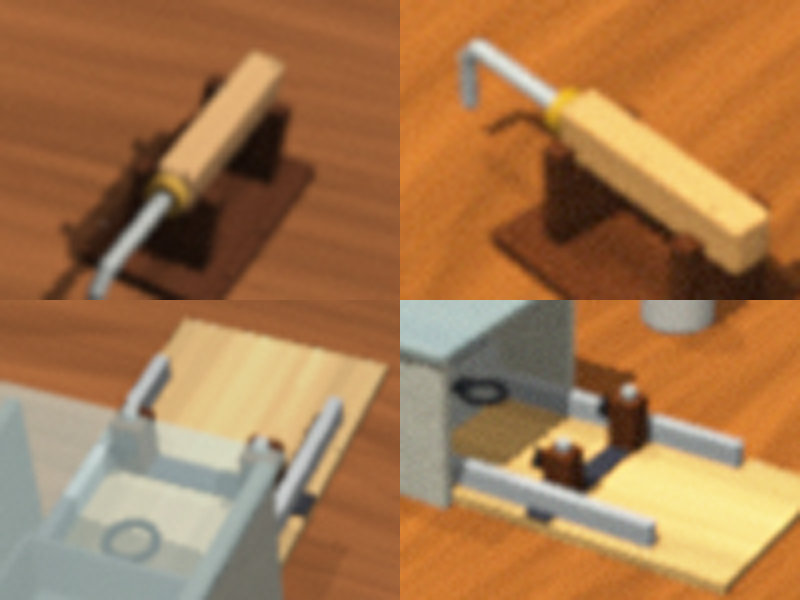

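```bash
python3 - <<'E'
from h import *
a,b=load('scene'),load('side')
A5=lambda x,y:(320+x/5-.4,150+y/5-.4); B5=lambda x,y:(210+x/5-.4,230+y/5-.4)
A4=lambda x,y:(165+x/4-.4,160+y/4-.4); B4=lambda x,y:(225+x/4-.4,150+y/4-.4)
P={'fr':(A5(163,160),B5(190,90)),'br':(A5(255,50),B5(365,210)),'fl':(A5(193,178),B5(165,120)),'bl':(A5(287,65),B5(335,232)),
'elbow':(A5(108,262),B5(75,42)),
'ring':(A4(131,240),B4(84,92)),'runL':(A4(185,18),(329,196.5)),'runR':(A4(388,68),(302.5,216)),
'railRend':(A4(332,100),B4(253,235)),'railLend':(A4(162,57),B4(340,145)),}
R={}
for k,(p,q) in P.items():
    x,e=tri((a,p),(b,q));R[k]=x;print(k,x.round(1),e)
top=(R['fr']+R['br']+R['fl']+R['bl'])/4
d=(R['fr']+R['fl']-R['br']-R['bl'])/2
print('handle top',top,np.linalg.norm(d),np.degrees(np.arctan2(d[1],d[0])))
for k in('runL','runR'):
    print(k,plane(a,P[k][0],10).round(1),plane(b,P[k][1],10).round(1))
E
```

```text
fr [457.6 282.9  75.5] [0.8, 0.8]
br [354.8 306.4  75.1] [0.1, 0.1]
fl [458.4 299.3  69.6] [1.0, 1.0]
bl [357.9 323.9  73.7] [0.5, 0.5]
elbow [527.1 274.8  66.1] [0.6, 0.6]
ring [692.1 -23.7  48.3] [0.1, 0.1]
runL [ 464.6 -107.    10.7] [2.8, 2.8]
runR [465.3  43.3  21.4] [2.7, 2.7]
railRend [514.9  27.5  22.7] [2.9, 2.9]
railLend [522.5 -94.2  29. ] [0.2, 0.2]
handle top [407.16724851 303.14641961  73.47266087] 104.47044724913567 -13.325969518199006
runL [ 461.  -110.4   10. ] [ 464.6 -103.3   10. ]
runR [456.2  40.9  10. ] [474.1  23.9  10. ]
```

```bash
cat >> h.py <<'E'
def go(xyz,yaw_deg=None):
    s=manip.state();R=np.array(s['eef_rot']);p=np.array(s['ee_pos'])
    d=R.T@(np.array(xyz,float)-p)/1000
    y0=np.arctan2(R[1,0],R[0,0]);t=0 if yaw_deg is None else -((np.radians(yaw_deg)-y0+np.pi)%(2*np.pi)-np.pi)
    print('at',p.round(1),'yaw',round(np.degrees(y0),2),'cmd',d.round(4),round(t,4),'len mm',round(1000*np.linalg.norm(d)),'F',np.round(s['force'],2),'w',round(s['gripper_width'],1),'t',round(s['time_s'],2))
E
python3 -c "
from h import *
go((400,305,190),-13.3)"
```

```text
at [ 130.7 -482.1  215.3] yaw 15.17 cmd [ 0.4659 -0.6892  0.0264] 0.4969 len mm 832 F [ 0.6   0.27 -0.1 ] w 85.5 t 0.15
```

Emit:
step_arm(commands=[[0.466,-0.689,0.026,0,1],[0.466,-0.689,0.026,0.1,1],[0.466,-0.689,0.026,0.2,1],[0.466,-0.689,0.026,0.3,1],[0.466,-0.689,0.026,0.4,1],[0.466,-0.689,0.026,0.497,1],[0.466,-0.689,0.026,0.497,1],[0.466,-0.689,0.026,0.497,1],[0.466,-0.689,0.026,0.497,1],[0.466,-0.689,0.026,0.497,1],[0.466,-0.689,0.026,0.497,1],[0.466,-0.689,0.026,0.497,1],[0.466,-0.689,0.026,0.497,1],[0.466,-0.689,0.026,0.497,1],[0.466,-0.689,0.026,0.497,1],[0.466,-0.689,0.026,0.497,1],[0.466,-0.689,0.026,0.497,1],[0.466,-0.689,0.026,0.497,1],[0.466,-0.689,0.026,0.497,1],[0.466,-0.689,0.026,0.497,1]])

```text
time_s: 1.82
ee_pos: [311.7, -51.4, 194.1]
eef_rot: [[0.981, -0.195, 0.006], [-0.195, -0.98, 0.033], [-0.001, -0.034, -0.999]]
force: [0.0, 0.5, 0.1]
gripper_width: 85.5
gripper_force: 0.0
```

Emit:
step_arm(commands=[[0,0,0,0,1],[0,0,0,0,1],[0,0,0,0,1]])

```text
time_s: 2.07
ee_pos: [311.4, -50.8, 194.2]
eef_rot: [[0.981, -0.194, 0.006], [-0.194, -0.981, 0.033], [-0.001, -0.034, -0.999]]
force: [0.1, -0.0, -0.4]
gripper_width: 85.8
gripper_force: 0.0
```

```bash
python3 -c "
from h import *
go((400,305,190),-13.3)
w=save('wrist','w1')
print(proj(w,(407,303,73)),proj(w,(461,291,73)),proj(w,(353,316,73)),proj(w,(533,273,62)))"
```

```text
at [311.4 -50.8 194.2] yaw -11.17 cmd [ 0.018  -0.3659  0.0165] 0.0372 len mm 367 F [ 0.1  -0.04 -0.45] w 85.8 t 2.07
[-83.4 161.2] [-100.6  107. ] [-68.7 210.3] [-109.4   27.9]
```

View pics/w1.png

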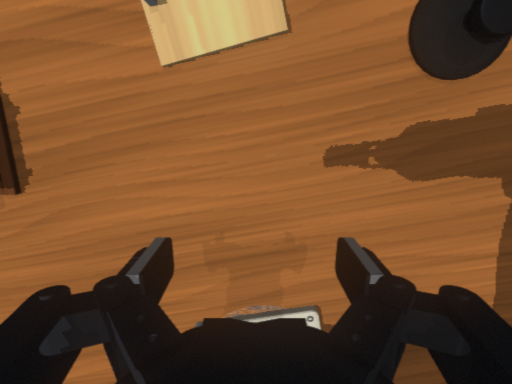

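The wrist view shows the runner's front edge, with corners at (164,66) and (289,31), and the cup at (455,35). The rest is just off the left edge. The arm stopped short of its target, so I continue to the handle.

```bash
python3 -c "
from h import *
w=load('w1');L=plane(w,(164,66),10);Rr=plane(w,(289,31),10);print(L,Rr,np.linalg.norm(L-Rr))
b=load('side');print(plane(b,(329,196.5),10),plane(b,(306,222),10))
a=load('scene');print(plane(a,(165+185/4-.4,160+18/4-.4),10),plane(a,(165+388/4-.4,160+68/4-.4),10))
print(w['k1'],w['camera_matrix'])
print(manip.state()['joints'])
go((385,307,190),-13.3)"
```

```text
[457.78531021  33.55865823  10.        ] [ 464.15181006 -113.60678902   10.        ] 147.30309292010713
[ 464.5568266  -103.27199027   10.        ] [452.65509825  42.55783932  10.        ]
[ 460.96684945 -110.42615688   10.        ] [456.17092421  40.90732433  10.        ]
-0.00037890075805991047 [[273.52604894   0.         254.1552586 ]
 [  0.         273.52604894 193.45702731]
 [  0.           0.           1.        ]]
[-0.19575909 -0.11812769 -0.44026246  1.24932744  0.03372637  3.14060197]
at [311.5 -50.8 194.2] yaw -11.16 cmd [ 0.0029 -0.3649  0.0165] 0.0374 len mm 365 F [ 0.28 -0.17 -0.25] w 85.3 t 2.12
```

```bash
python3 -c "
from h import *
go((530,-35,230),3)"
```

```text
at [311.5 -50.8 194.2] yaw -11.16 cmd [ 0.2113 -0.059  -0.0339] -0.2471 len mm 222 F [ 0.28 -0.17 -0.25] w 85.3 t 2.12
```

Joint 6 is at its limit here, because yaw cannot go below joint 1. At the rest the grasp therefore has to be the half-turned one, with the wrist camera behind. Before that I look at the ring and stops from over the bay.

Emit:
step_arm(commands=[[0.04,-0.011,-0.02,-0.1,1],[0.08,-0.022,-0.034,-0.2,1],[0.12,-0.033,-0.034,-0.247,1],[0.16,-0.045,-0.034,-0.247,1],[0.19,-0.053,-0.034,-0.247,1],[0.211,-0.059,-0.034,-0.247,1],[0.211,-0.059,-0.034,-0.247,1],[0.211,-0.059,-0.034,-0.247,1],[0.211,-0.059,-0.034,-0.247,1],[0.211,-0.059,-0.034,-0.247,1]])

```text
time_s: 2.95
ee_pos: [528.6, -35.0, 230.2]
eef_rot: [[0.999, 0.052, 0.005], [0.052, -0.998, 0.033], [0.007, -0.033, -0.999]]
force: [-0.4, 0.1, -0.2]
gripper_width: 85.6
gripper_force: 0.0
```

```bash
python3 -c "
from h import *
w=save('wrist','w2');go((530,-35,230),3);s=manip.state();print(np.round(s['eef_rot'],4),s['joints'])
print(proj(w,(692,-24,46)),proj(w,(640,-30,50)))"
```

```text
at [528.7 -35.  230.4] yaw 2.97 cmd [0.0013 0.     0.0004] -0.0006 len mm 1 F [-0.14  0.06 -0.68] w 85.6 t 3.0
[[ 0.9986  0.052   0.0058]
 [ 0.0518 -0.9981  0.0332]
 [ 0.0076 -0.0328 -0.9994]] [-0.08637914  0.29209755  0.11093024  1.38666657  0.03357637  3.00333209]
[257.2  31.4] [259.8  81.1]
```

View pics/w2.png

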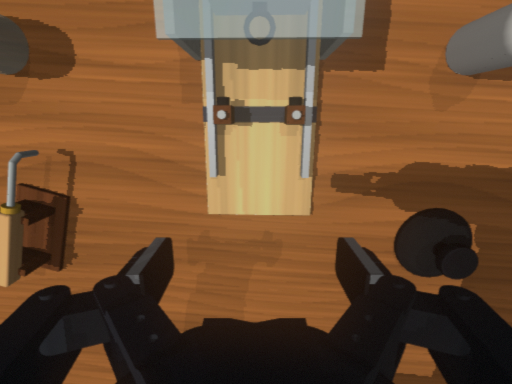

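The wrist view shows the ring through the glass at (260,28) and the glass front edge at row 38, from column 157 to 363. The stop blocks are at (222,114) and (296,114), with dark buffers at row ~101 on the tray side. The runner's front corners are (208,214) and (311,214). The hook lies at the left, with the handle at (10,245) and the elbow at (16,155).

```bash
python3 - <<'E'
from h import *
w,a,b=load('w2'),load('scene'),load('side')
R={}
for k,u,z in(('runL',(208,214),10),('runR',(311,214),10),('glL',(157,38),121),('glR',(363,38),121),('glLu',(157,38),115),('stL',(222,114),50),('stR',(296,114),50),('ring',(260,28),46)):
    R[k]=plane(w,u,z);print(k,R[k].round(1))
x,e=tri((w,(260,28)),(a,(197.4,219.6)),(b,(245.6,172.6)));print('ring tri',x.round(1),e)
for s,n,(x0,y0,W,H) in((w,'w',(195,0,130,130)),):
    c=cv2.resize(s['frame'][y0:y0+H,x0:x0+W],None,fx=6,fy=6,interpolation=cv2.INTER_CUBIC)
    l=cv2.resize(s['frame'][140:290,0:80],None,fx=4,fy=4,interpolation=cv2.INTER_CUBIC)
    cv2.imwrite('pics/w2c.png',np.hstack([c[:600,:480],l[:600]])[:,:,::-1])
E
```

```text
runL [459.   36.6  10. ]
runR [ 468.5 -113.9   10. ]
glL [662.7  61.6 121. ]
glR [ 670.5 -118.6  121. ]
glLu [664.1  63.8 115. ]
stL [601.4  13.   50. ]
stR [605.9 -74.8  50. ]
ring [695.5 -27.   46. ]
ring tri [693.3 -25.2  48. ] [2.4, 2.0, 0.7]
```

View pics/w2c.png

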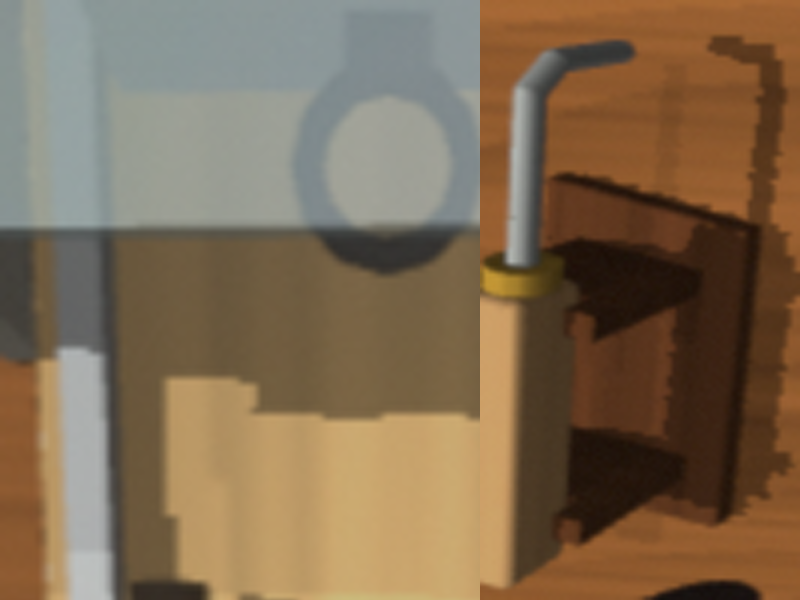

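```bash
python3 - <<'E'
from h import *
go((400,305,185),166.7)
w=load('w2')
for z in(25,35,45): print(z,plane(w,(223,97),z).round(1))
E
```

```text
at [528.7 -35.  230.4] yaw 2.97 cmd [-0.1112 -0.3446  0.0559] -2.8577 len mm 366 F [-0.14  0.06 -0.68] w 85.6 t 3.0
25 [622.2  15.8  25. ]
35 [621.6  14.3  35. ]
45 [620.9  12.9  45. ]
```

Emit:
step_arm(commands=[[-0.02,-0.05,0.01,-0.12,1],[-0.03,-0.09,0.02,-0.24,1],[-0.04,-0.13,0.03,-0.36,1],[-0.06,-0.17,0.04,-0.48,1],[-0.07,-0.21,0.05,-0.6,1],[-0.08,-0.25,0.056,-0.72,1],[-0.09,-0.29,0.056,-0.84,1],[-0.105,-0.32,0.056,-0.96,1],[-0.111,-0.345,0.056,-1.08,1],[-0.111,-0.345,0.056,-1.2,1],[-0.111,-0.345,0.056,-1.32,1],[-0.111,-0.345,0.056,-1.44,1],[-0.111,-0.345,0.056,-1.56,1],[-0.111,-0.345,0.056,-1.68,1],[-0.111,-0.345,0.056,-1.8,1],[-0.111,-0.345,0.056,-1.92,1],[-0.111,-0.345,0.056,-2.04,1],[-0.111,-0.345,0.056,-2.16,1],[-0.111,-0.345,0.056,-2.28,1],[-0.111,-0.345,0.056,-2.4,1]])

```text
time_s: 4.67
ee_pos: [400.7, 304.8, 185.3]
eef_rot: [[-0.775, 0.632, 0.007], [0.632, 0.775, 0.034], [0.016, 0.03, -0.999]]
force: [-0.3, -0.3, -0.3]
gripper_width: 85.4
gripper_force: 0.0
```

Emit:
step_arm(commands=[[0,0,0,-0.12,1],[0,0,0,-0.24,1],[0,0,0,-0.36,1],[0,0,0,-0.458,1],[0,0,0,-0.458,1],[0,0,0,-0.458,1]])

```text
time_s: 5.17
ee_pos: [400.9, 305.0, 185.1]
eef_rot: [[-0.973, 0.232, 0.007], [0.232, 0.972, 0.034], [0.001, 0.034, -0.999]]
force: [-0.2, -1.4, -0.1]
gripper_width: 85.7
gripper_force: 0.0
```

```bash
python3 -c "
from h import *
w=save('wrist','w3');go((407,303,185),166.7);s=manip.state();print(np.round(s['eef_rot'],4),s['joints'])
print(proj(w,(407,303,73)),proj(w,(461,291,73)),proj(w,(353,316,73)),proj(w,(533,273,62)))"
```

```text
at [401.  305.1 185.1] yaw 166.59 cmd [-0.0063 -0.0007  0.    ] -0.0019 len mm 6 F [-0.65 -0.57  0.58] w 85.3 t 5.22
[[-0.9727  0.2318  0.0066]
 [ 0.2319  0.9722  0.0337]
 [ 0.0014  0.0343 -0.9994]] [ 0.63571065  0.24327957 -0.07378928  1.22844885  0.02317953  0.8700636 ]
[249.3 190.4] [250.4 240. ] [249.1 134.9] [249.8 293.2]
```

View pics/w3.png

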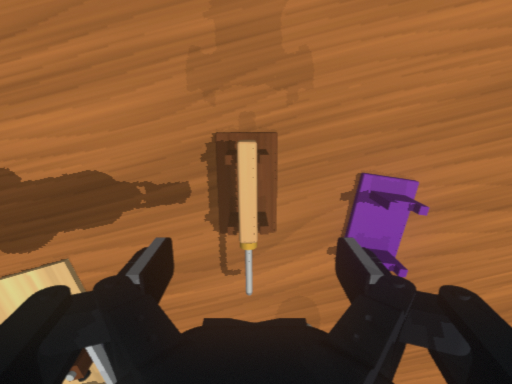

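The tool lies along the view's vertical: handle top from (248,142) to (248,243), elbow at (249,293). The purple rest is at (385,215), well aside. I compute the handle pose from a colour mask.

```bash
python3 - <<'E'
from h import *
w,a,b=load('w3'),load('scene'),load('side')
def mask(s,box):
    x0,y0,x1,y1=box;f=s['frame'].astype(int);m=((f[...,0]>185)&(f[...,1]>130)&(f[...,2]>70)&(f[...,0]-f[...,2]>50)).astype(np.uint8)
    mm=np.zeros_like(m);mm[y0:y1,x0:x1]=m[y0:y1,x0:x1]
    n,l,st,c=cv2.connectedComponentsWithStats(mm);i=1+np.argmax(st[1:,4]);ys,xs=np.where(l==i)
    r=cv2.minAreaRect(np.c_[xs,ys].astype(np.float32));return c[i],r,st[i],cv2.boxPoints(r)
c,r,st,bx=mask(w,(225,125,275,250));print(c,r,st)
s=bx[np.argsort(bx[:,1])];e0=s[:2].mean(0);e1=s[2:].mean(0)
E0,E1=plane(w,e0,72),plane(w,e1,72);m=(E0+E1)/2;d=E1-E0
print(e0,e1,E0.round(1),E1.round(1),m.round(1),np.linalg.norm(d),np.degrees(np.arctan2(d[1],d[0])))
el=plane(w,(249,291),60);print('elbow',el,np.degrees(np.arctan2(*(el-E0)[1::-1])))
# handle ends by triangulation: back-end / front-end midpoints of top face
A5=lambda x,y:(320+x/5-.4,150+y/5-.4); B5=lambda x,y:(210+x/5-.4,230+y/5-.4)
print(tri((w,e0),(a,A5(271,57)),(b,B5(350,221))),tri((w,e1),(a,A5(178,169)),(b,B5(177,105))))
# rest base corners z=10
bc=[plane(w,u,10) for u in((216,132),(277,132),(277,232),(216,232))];print(np.mean(bc,0).round(1))
E
```

```text
[247.54924681 191.07415991] ((247.69354248046875, 191.96685791015625), (100.37794494628906, 17.49325180053711), 88.40885925292969) [ 238  142   19  101 1726]
[246.29994 141.79724] [249.08713 242.13647] [358.8 311.8  72. ] [463.5 289.   72. ] [411.2 300.4  72. ] 107.18222914543338 -12.294330901026662
elbow [531.2027075  272.49312185  60.        ] -12.841163014485621
(array([357.43115681, 313.76912509,  74.33969701]), [2.3, 1.8, 1.0]) (array([460.17202813, 290.41834546,  73.56505428]), [2.7, 1.3, 2.6])
[415.6 298.5  10. ]
```

```bash
python3 - <<'E'
from h import *
go((410.5,301,110),167.2);go((410.5,301,50),167.2)
E
```

```text
at [401.  305.1 185.1] yaw 166.59 cmd [-0.0103 -0.0044  0.0749] -0.0106 len mm 76 F [-0.65 -0.57  0.58] w 85.3 t 5.22
at [401.  305.1 185.1] yaw 166.59 cmd [-0.0104 -0.0064  0.1349] -0.0106 len mm 135 F [-0.65 -0.57  0.58] w 85.3 t 5.22
```

Emit:
step_arm(commands=[[-0.0103,-0.0044,0.04,-0.0106,1],[-0.0103,-0.0044,0.075,-0.0106,1],[-0.0104,-0.005,0.095,-0.0106,1],[-0.0104,-0.0057,0.115,-0.0106,1],[-0.0104,-0.0064,0.13,-0.0106,1],[-0.0104,-0.0064,0.135,-0.0106,1],[-0.0104,-0.0064,0.135,-0.0106,1],[-0.0104,-0.0064,0.135,-0.0106,1]])

```text
time_s: 5.88
ee_pos: [411.0, 301.5, 50.0]
eef_rot: [[-0.976, 0.22, 0.006], [0.22, 0.975, 0.034], [0.001, 0.034, -0.999]]
force: [1.5, -0.0, 1.0]
gripper_width: 85.7
gripper_force: 0.0
```

Emit:
step_arm(commands=[[0,0,0,0,0],[0,0,0,0,-0.3],[0,0,0,0,-0.6],[0,0,0,0,-0.8],[0,0,0,0,-1],[0,0,0,0,-1],[0,0,0,0,-1],[0,0,0,0,-1],[0,0,0,0,-1],[0,0,0,0,-1]])

```text
time_s: 6.72
ee_pos: [411.0, 301.6, 50.1]
eef_rot: [[-0.976, 0.219, 0.007], [0.219, 0.975, 0.034], [0.001, 0.034, -0.999]]
force: [-0.7, -2.1, 6.0]
gripper_width: 18.0
gripper_force: 59.2
```

```bash
python3 - <<'E'
from h import *
go((410.5,301,50),167.2);s=manip.state();print(s['gripper_force'],s['moment'],np.round(s['eef_rot'],4))
E
```

```text
at [411.  301.6  50.1] yaw 167.35 cmd [ 0.0004 -0.0007  0.    ] 0.0026 len mm 1 F [-0.7  -2.07  5.97] w 18.0 t 6.72
59.15783056989312 [-0.17401316  0.17808914 -0.03459683] [[-9.757e-01  2.189e-01  6.800e-03]
 [ 2.190e-01  9.751e-01  3.380e-02]
 [ 8.000e-04  3.450e-02 -9.994e-01]]
```

```bash
python3 - <<'E'
from h import *
go((411,301.6,150))
E
```

```text
at [411.  301.6  50.1] yaw 167.35 cmd [ 0.0001  0.0035 -0.0999] 0 len mm 100 F [-0.7  -2.07  5.97] w 18.0 t 6.72
```

Emit:
step_arm(commands=[[0,0.0002,-0.006,0,-1],[0,0.0005,-0.014,0,-1],[0,0.001,-0.03,0,-1],[0,0.002,-0.06,0,-1],[0,0.003,-0.09,0,-1],[0,0.0035,-0.1,0,-1],[0,0.0035,-0.1,0,-1],[0,0.0035,-0.1,0,-1],[0,0.0035,-0.1,0,-1]])

```text
time_s: 7.47
ee_pos: [409.8, 300.7, 147.7]
eef_rot: [[-0.976, 0.219, 0.003], [0.219, 0.975, 0.031], [0.004, 0.031, -1.0]]
force: [-0.9, -0.4, -0.7]
gripper_width: 17.9
gripper_force: 58.9
```

```bash
python3 - <<'E'
from h import *
go((411,301.6,150))
a,b,w=save('scene','a4'),save('side','b4'),save('wrist','w4')
s=manip.state();R=np.array(s['eef_rot']);p=np.array(s['ee_pos'])
h=p-8*R[:,2];print('grasp',h, 'moment',np.round(s['moment'],2))
for x in(a,b): print(proj(x,h),proj(x,h-R[:,0]*130),proj(x,h-R[:,0]*130+34*R[:,2]))
def c(s,x,y): x,y=int(x),int(y);return cv2.resize(s['frame'][max(0,y):y+75,max(0,x):x+100],(400,300),interpolation=cv2.INTER_CUBIC)
pa,pb=proj(a,h-R[:,0]*80),proj(b,h-R[:,0]*80)
print(pa-[50,37],pb-[50,37])
cv2.imwrite('pics/c4.png',np.hstack([c(a,*(pa-[50,37])),c(b,*(pb-[50,37]))])[:,:,::-1])
E
```

```text
at [409.8 300.7 147.7] yaw 167.35 cmd [-0.001   0.0013 -0.0022] 0 len mm 3 F [-0.93 -0.4  -0.72] w 17.9 t 7.47
grasp [409.77782082 300.39769582 155.57678141] moment [-0.02  0.05 -0.04]
[368.6 146.6] [343.7 176.3] [342.3 187.6]
[261.9 227.5] [220.7 201.7] [221.  215.3]
[303.8 127.3] [185.7 174.1]
```

View pics/c4.png

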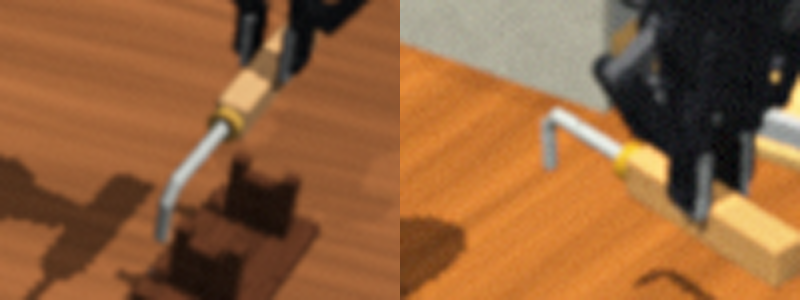

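The tool hangs level from the fingers. Its tip is at scene (343.6,185) and side (222,215). I triangulate it and measure its offset from the TCP.

```bash
python3 - <<'E'
from h import *
a,b=load('a4'),load('b4');s=manip.state();R=np.array(s['eef_rot']);p=np.array(s['ee_pos'])
t,e=tri((a,(343.3,185)),(b,(221.9,214.6)));el,e2=tri((a,(303+178/4-.4,127+183/4-.4)),(b,(185+155/4-.4,174+115/4-.4)))
print('tip',t.round(1),e,'rel tool',(R.T@(t-p)).round(1),'elbow',el.round(1),e2,(R.T@(el-p)).round(1))
E
```

```text
tip [532.6 274.  125.3] [0.6, 0.6] rel tool [-125.8    0.2   21.8] elbow [525.8 276.3 159.4] [0.1, 0.1] [-118.5    2.1  -12.2]
```

```bash
python3 - <<'E'
from h import *
go((440,-40,150),183)
b,a=load('side'),load('scene');print('jar',plane(b,(169,250),0).round(),plane(a,(340,276),0).round())
E
```

```text
at [409.8 300.6 147.6] yaw 167.35 cmd [-0.1041 -0.3255 -0.0129] -0.2732 len mm 342 F [ 0.07 -0.93 -0.65] w 17.8 t 7.62
jar [662. 321.   0.] [685. 324.  -0.]
```

Emit:
step_arm(commands=[[-0.01,-0.03,-0.005,-0.03,-1],[-0.02,-0.065,-0.009,-0.06,-1],[-0.031,-0.1,-0.013,-0.1,-1],[-0.041,-0.135,-0.013,-0.14,-1],[-0.053,-0.17,-0.013,-0.18,-1],[-0.064,-0.2,-0.013,-0.22,-1],[-0.075,-0.235,-0.013,-0.25,-1],[-0.086,-0.27,-0.013,-0.273,-1],[-0.097,-0.3,-0.013,-0.273,-1],[-0.104,-0.325,-0.013,-0.273,-1],[-0.104,-0.325,-0.013,-0.273,-1],[-0.104,-0.325,-0.013,-0.273,-1],[-0.104,-0.325,-0.013,-0.273,-1]])

```text
time_s: 8.7
ee_pos: [440.5, -38.5, 150.6]
eef_rot: [[-0.999, -0.052, 0.004], [-0.052, 0.998, 0.034], [-0.006, 0.034, -0.999]]
force: [-0.5, -0.0, -1.0]
gripper_width: 17.6
gripper_force: 59.1
```

```bash
cat >> h.py <<'E'
TIP=np.array([-127,0,23.])
def gotip(t,yaw=183):
    s=manip.state();R=np.array(s['eef_rot']);p=np.array(s['ee_pos'])
    y0=np.arctan2(R[1,0],R[0,0]);dy=np.radians(yaw)-y0;dy=(dy+np.pi)%(2*np.pi)-np.pi
    Rn=cv2.Rodrigues(np.array([0,0,dy]))[0]@R
    print('tip now',(p+R@TIP).round(1),'->',np.round(t,1));go(np.array(t,float)-Rn@TIP,yaw)
E
python3 - <<'E'
from h import *
gotip((610,-30.9,63));gotip((694,-26.5,63))
E
```

```text
tip now [567.5 -31.1 128.4] -> [610.  -30.9  63. ]
at [440.5 -38.5 150.6] yaw -177.04 cmd [-0.0421 -0.0043  0.0655] -0.0008 len mm 78 F [-0.5  -0.01 -1.01] w 17.6 t 8.7
tip now [567.5 -31.1 128.4] -> [694.  -26.5  63. ]
at [440.5 -38.5 150.6] yaw -177.04 cmd [-0.1262 -0.0042  0.066 ] -0.0008 len mm 143 F [-0.5  -0.01 -1.01] w 17.6 t 8.7
```

Emit:
step_arm(commands=[[-0.01,-0.001,0.02,0,-1],[-0.02,-0.002,0.04,0,-1],[-0.032,-0.003,0.055,0,-1],[-0.042,-0.0043,0.0655,0,-1],[-0.042,-0.0043,0.0655,0,-1],[-0.042,-0.0043,0.0655,0,-1]])

```text
time_s: 9.2
ee_pos: [482.9, -37.3, 85.3]
eef_rot: [[-0.999, -0.054, 0.003], [-0.054, 0.998, 0.034], [-0.005, 0.033, -0.999]]
force: [-0.9, -0.2, -1.8]
gripper_width: 18.0
gripper_force: 59.1
```

```bash
python3 - <<'E'
from h import *
gotip((694,-26.5,63))
a,b=save('scene','a5'),save('side','b5')
a0,b0=load('scene'),load('side')
# tip: lowest pixels of the change near predicted tip
s=manip.state();R=np.array(s['eef_rot']);t=np.array(s['ee_pos'])+R@TIP
for n,x,x0 in(('a',a,a0),('b',b,b0)):
    u=proj(x,t);d=np.abs(x['frame'].astype(int)-x0['frame']).sum(2)
    X,Y=int(u[0]),int(u[1]);print(n,u);f=d[Y-14:Y+8,X-9:X+10];print((f>90).astype(int).__str__().replace(' ',''))
E
```

```text
tip now [609.8 -29.6  63. ] -> [694.  -26.5  63. ]
at [482.9 -37.3  85.3] yaw -176.89 cmd [-0.0843 -0.0012  0.0004] 0.002 len mm 84 F [-0.9  -0.16 -1.84] w 18.0 t 9.2
a [210.3 191.6]
[[0000001111011111000]
[0000011111111111000]
[0000011111111110000]
[0000011111111100000]
[0000111111111100000]
[0000111111111100000]
[0000111111100000000]
[0000111111000000000]
[0001111111100000000]
[0011110111100000000]
[0011100011100000000]
[0011100011100000000]
[0001000011100000000]
[0000000011100000000]
[0000000011100000000]
[0000000001100000000]
[0000000000000000000]
[0000000000000000000]
[0000000000000000000]
[0000000000000000000]
[0000000000000000000]
[0000000000000000000]]
b [270.9 174.7]
[[0000000000000000000]
[0000000000000000000]
[0000000000000000000]
[0000000000001111100]
[0000000000011111111]
[0000000001111111111]
[0000000001111111111]
[0000000001110000111]
[0000000001110000000]
[0000000001110000000]
[0000000001110000000]
[0000000001110000000]
[0000000000100000000]
[0000000000000000000]
[0000000001110000000]
[0000000000110000000]
[0000000000000000000]
[0000000000000000000]
[0000000000000000000]
[0000000000000000000]
[0000000000000000000]
[0000000000000000000]]
```

The tip found by differencing agrees with the prediction within about a pixel in both views. Now I enter under the glass.

Emit:
step_arm(commands=[[-0.02,-0.0003,0.0004,0,-1],[-0.04,-0.0006,0.0004,0.001,-1],[-0.06,-0.0008,0.0004,0.002,-1],[-0.075,-0.001,0.0004,0.002,-1],[-0.084,-0.0012,0.0004,0.002,-1],[-0.084,-0.0012,0.0004,0.002,-1],[-0.084,-0.0012,0.0004,0.002,-1]])

```text
time_s: 9.88
ee_pos: [567.5, -35.2, 87.0]
eef_rot: [[-0.999, -0.051, 0.006], [-0.05, 0.998, 0.033], [-0.008, 0.033, -0.999]]
force: [0.1, 0.0, -1.6]
gripper_width: 17.9
gripper_force: 59.1
```

```bash
python3 - <<'E'
from h import *
gotip((694,-26.5,32))
a,b=save('scene','a6'),save('side','b6')
def c(s,x,y): return cv2.resize(s['frame'][y:y+60,x:x+80],(400,300),interpolation=cv2.INTER_CUBIC)
a0,b0=load('scene'),load('side')
cv2.imwrite('pics/c6.png',np.vstack([np.hstack([c(a,165,185),c(b,215,140)]),np.hstack([c(a0,165,185),c(b0,215,140)])])[:,:,::-1])
E
```

```text
tip now [694.4 -28.1  65. ] -> [694.  -26.5  32. ]
at [567.5 -35.2  87. ] yaw -177.11 cmd [0.0006 0.0003 0.033 ] -0.0019 len mm 33 F [ 0.1   0.04 -1.62] w 17.9 t 9.88
```

View pics/c6.png

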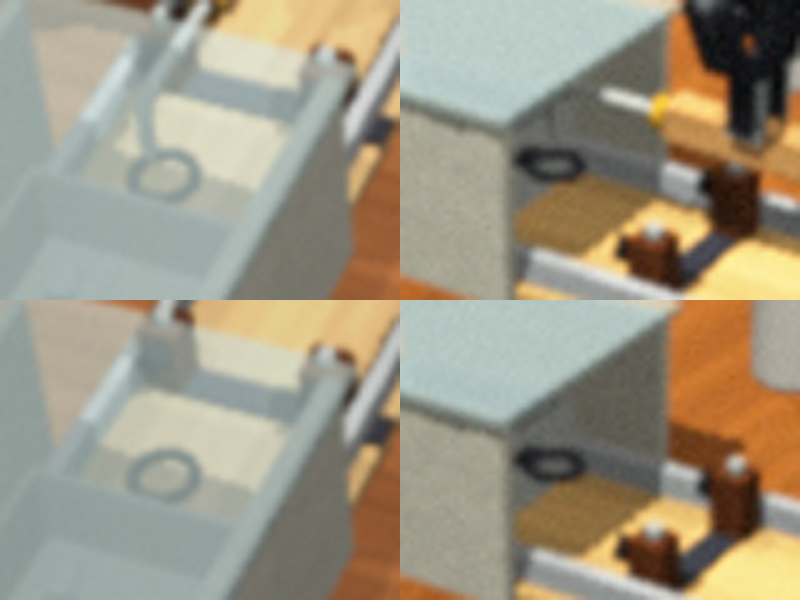

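The tip shows as a pale stick, ending at scene (194.6,215.6) and side (244.6,168.6). It is just above the ring, which is at scene (197.2,220) and side (245.5,172.3). I check where a straight descent lands.

```bash
python3 - <<'E'
from h import *
a,b=load('a6'),load('b6')
s=manip.state();R=np.array(s['eef_rot']);t=np.array(s['ee_pos'])+R@TIP
print('pred bottom',proj(a,t-[0,0,4]),proj(b,t-[0,0,4]))
m,e=tri((a,(194.6,215.6)),(b,(244.6,168.6)));print('tip bottom meas',m,e)
r,e=tri((a,(197.2,219.9)),(b,(245.5,172.3)));print('ring meas',r,e)
for x,u in((a,(197.2,219.9)),(b,(245.5,172.3))):print('ring plane46',plane(x,u,46))
for x,u in((a,(194.6,215.6)),(b,(244.6,168.6))):print('tipbot plane61',plane(x,u,61))
E
```

```text
pred bottom [194.8 215.9] [246.1 168. ]
tip bottom meas [695.38901296 -26.27347359  61.04131107] [2.5, 2.5]
ring meas [692.95560556 -23.85627296  48.59592048] [0.3, 0.3]
ring plane46 [691.21686139 -24.90802434  46.        ]
ring plane46 [696.01026835 -28.29815258  46.        ]
tipbot plane61 [693.21812636 -28.91036321  61.        ]
tipbot plane61 [694.41477782 -22.15222376  61.        ]
```

Emit:
step_arm(commands=[[0.001,0.001,0.004,0,-1],[0.001,0.001,0.008,0,-1],[0.001,0.001,0.011,0,-1],[0.001,0.001,0.0125,0,-1],[0.001,0.001,0.0135,0,-1],[0.001,0.001,0.0145,0,-1]])

```text
time_s: 10.48
ee_pos: [566.5, -34.0, 71.5]
eef_rot: [[-0.999, -0.05, 0.006], [-0.05, 0.998, 0.033], [-0.007, 0.033, -0.999]]
force: [-0.3, 0.9, -2.0]
gripper_width: 18.2
gripper_force: 59.1
```

Emit:
step_arm(commands=[[0,0,0.001,0,-1],[0,0,0.002,0,-1]])

```text
time_s: 10.65
ee_pos: [566.8, -34.0, 69.8]
eef_rot: [[-0.999, -0.05, 0.006], [-0.05, 0.998, 0.033], [-0.008, 0.033, -0.999]]
force: [0.1, 0.4, -1.0]
gripper_width: 17.8
gripper_force: 59.1
```

Emit:
step_arm(commands=[[0,0,0.001,0,-1],[0,0,0.002,0,-1]])

```text
time_s: 10.82
ee_pos: [566.8, -33.9, 67.8]
eef_rot: [[-0.999, -0.05, 0.006], [-0.05, 0.998, 0.033], [-0.008, 0.033, -0.999]]
force: [-0.5, 0.3, -0.8]
gripper_width: 17.7
gripper_force: 59.1
```

Emit:
step_arm(commands=[[0,0,0.002,0,-1],[0,0,0.004,0,-1],[0,0,0.006,0,-1],[0,0,0.008,0,-1],[0,0,0.01,0,-1],[0,0,0.012,0,-1],[0,0,0.0125,0,-1]])

```text
time_s: 11.4
ee_pos: [566.5, -33.4, 54.8]
eef_rot: [[-0.999, -0.05, 0.005], [-0.05, 0.998, 0.033], [-0.007, 0.033, -0.999]]
force: [-0.5, -0.9, -1.1]
gripper_width: 17.4
gripper_force: 59.1
```

Emit:
step_arm(commands=[[0.003,0,0,0,-1],[0.005,0,0,0,-1],[0.005,0,0,0,-1]])

```text
time_s: 11.65
ee_pos: [561.1, -33.8, 55.3]
eef_rot: [[-0.999, -0.05, 0.005], [-0.05, 0.998, 0.033], [-0.007, 0.033, -0.999]]
force: [-0.1, -0.3, -1.6]
gripper_width: 17.9
gripper_force: 59.1
```

Emit:
step_arm(commands=[[0.002,0,0,0,-1],[0.004,0,0,0,-1],[0.005,0,0,0,-1]])

```text
time_s: 11.9
ee_pos: [557.6, -34.0, 55.6]
eef_rot: [[-0.999, -0.05, 0.008], [-0.05, 0.998, 0.033], [-0.01, 0.033, -0.999]]
force: [3.5, -0.1, -2.2]
gripper_width: 18.6
gripper_force: 59.0
```

The tip has hooked the ring, with 3.5 N felt. Now I drag, gently ramped.

Emit:
step_arm(commands=[[0.0015,0,0,0,-1],[0.0035,0,0,0,-1],[0.006,0,0,0,-1],[0.009,0,0,0,-1],[0.012,0,0,0,-1]])

```text
time_s: 12.32
ee_pos: [544.9, -34.6, 55.3]
eef_rot: [[-0.999, -0.05, 0.007], [-0.05, 0.998, 0.033], [-0.008, 0.033, -0.999]]
force: [3.8, 0.2, -1.4]
gripper_width: 18.0
gripper_force: 59.0
```

Emit:
step_arm(commands=[[0.003,0,0,0,-1],[0.006,0,0,0,-1],[0.009,0,0,0,-1],[0.012,0,0,0,-1],[0.015,0,0,0,-1],[0.018,0,0,0,-1],[0.021,0,0,0,-1],[0.024,0,0,0,-1],[0.027,0,0,0,-1],[0.03,0,0,0,-1]])

```text
time_s: 13.15
ee_pos: [514.6, -36.1, 54.9]
eef_rot: [[-0.999, -0.05, 0.006], [-0.05, 0.998, 0.033], [-0.008, 0.033, -0.999]]
force: [4.2, 0.3, -2.4]
gripper_width: 18.3
gripper_force: 59.0
```

```bash
python3 - <<'E'
from h import *
s=manip.state();print(s['ee_pos'],s['force'],s['moment'],s['time_s'])
a=save('scene','a7');b=save('side','b7')
E
```

```text
[514.60143831 -36.0925313   54.949205  ] [ 4.20649736  0.25395343 -2.42226801] [-0.00522228 -0.81179331  0.02100042] 13.15
```

Dragging friction is about 4 N. I continue to just before the earliest possible buffer contact.

Emit:
step_arm(commands=[[0.003,0,0,0,-1],[0.006,0,0,0,-1],[0.009,0,0,0,-1],[0.012,0,0,0,-1],[0.015,0,0,0,-1],[0.018,0,0,0,-1],[0.021,0,0,0,-1],[0.024,0,0,0,-1],[0.027,0,0,0,-1],[0.03,0,0,0,-1],[0.033,0,0,0,-1],[0.035,0,0,0,-1],[0.037,0,0,0,-1]])

```text
time_s: 14.33
ee_pos: [477.7, -37.9, 54.7]
eef_rot: [[-0.999, -0.05, 0.006], [-0.05, 0.998, 0.033], [-0.008, 0.033, -0.999]]
force: [4.0, 0.9, -1.7]
gripper_width: 18.0
gripper_force: 59.1
```

Emit:
step_arm(commands=[[0.001,0,0,0,-1],[0.002,0,0,0,-1]])

```text
time_s: 14.5
ee_pos: [475.9, -38.0, 54.7]
eef_rot: [[-0.999, -0.05, 0.006], [-0.05, 0.998, 0.033], [-0.008, 0.033, -0.999]]
force: [4.4, 0.5, -2.5]
gripper_width: 17.6
gripper_force: 59.1
```

Emit:
step_arm(commands=[[0.001,0,0,0,-1],[0.002,0,0,0,-1]])

```text
time_s: 14.67
ee_pos: [473.9, -38.1, 54.6]
eef_rot: [[-0.999, -0.05, 0.006], [-0.05, 0.998, 0.033], [-0.008, 0.033, -0.999]]
force: [3.5, 0.1, -1.9]
gripper_width: 17.6
gripper_force: 59.1
```

Emit:
step_arm(commands=[[0.0005,0,0,0,-1],[0.001,0,0,0,-1],[0.0015,0,0,0,-1]])

```text
time_s: 14.92
ee_pos: [472.4, -38.2, 54.6]
eef_rot: [[-0.999, -0.05, 0.006], [-0.05, 0.998, 0.033], [-0.008, 0.033, -0.999]]
force: [3.9, 0.9, -2.2]
gripper_width: 17.9
gripper_force: 59.1
```

Emit:
step_arm(commands=[[0.0005,0,0,0,-1],[0.001,0,0,0,-1],[0.0015,0,0,0,-1]])

```text
time_s: 15.17
ee_pos: [470.9, -38.3, 54.6]
eef_rot: [[-0.999, -0.05, 0.006], [-0.05, 0.998, 0.033], [-0.008, 0.033, -0.999]]
force: [4.6, -0.0, -1.7]
gripper_width: 17.7
gripper_force: 59.1
```

Emit:
step_arm(commands=[[0.0005,0,0,0,-1],[0.001,0,0,0,-1],[0.0015,0,0,0,-1]])

```text
time_s: 15.42
ee_pos: [469.4, -38.4, 54.6]
eef_rot: [[-0.999, -0.05, 0.006], [-0.05, 0.998, 0.033], [-0.008, 0.033, -0.999]]
force: [4.4, 0.3, -2.3]
gripper_width: 17.4
gripper_force: 59.1
```

Emit:
step_arm(commands=[[0.0005,0,0,0,-1],[0.001,0,0,0,-1],[0.0015,0,0,0,-1]])

```text
time_s: 15.67
ee_pos: [467.9, -38.4, 54.5]
eef_rot: [[-0.999, -0.05, 0.006], [-0.05, 0.998, 0.033], [-0.008, 0.033, -0.999]]
force: [3.7, 1.1, -1.1]
gripper_width: 18.2
gripper_force: 59.1
```

Emit:
step_arm(commands=[[0.0005,0,0,0,-1],[0.001,0,0,0,-1],[0.0015,0,0,0,-1]])

```text
time_s: 15.92
ee_pos: [466.4, -38.5, 54.5]
eef_rot: [[-0.999, -0.05, 0.006], [-0.05, 0.998, 0.033], [-0.008, 0.033, -0.999]]
force: [4.5, -0.5, -2.5]
gripper_width: 17.8
gripper_force: 59.1
```

Emit:
step_arm(commands=[[0.0005,0,0,0,-1],[0.001,0,0,0,-1]])

```text
time_s: 16.08
ee_pos: [465.4, -38.6, 54.5]
eef_rot: [[-0.999, -0.05, 0.006], [-0.05, 0.998, 0.033], [-0.008, 0.033, -0.999]]
force: [3.5, 0.8, -1.4]
gripper_width: 17.9
gripper_force: 59.1
```

Emit:
step_arm(commands=[[0.0005,0,0,0,-1],[0.001,0,0,0,-1]])

```text
time_s: 16.25
ee_pos: [464.4, -38.6, 54.5]
eef_rot: [[-0.999, -0.05, 0.006], [-0.05, 0.998, 0.033], [-0.008, 0.033, -0.999]]
force: [4.0, -0.5, -1.8]
gripper_width: 17.9
gripper_force: 59.1
```

Emit:
step_arm(commands=[[0.0005,0,0,0,-1],[0.001,0,0,0,-1]])

```text
time_s: 16.42
ee_pos: [463.4, -38.7, 54.5]
eef_rot: [[-0.999, -0.05, 0.006], [-0.05, 0.998, 0.033], [-0.008, 0.033, -0.999]]
force: [4.3, 0.3, -2.3]
gripper_width: 17.8
gripper_force: 59.1
```

Emit:
step_arm(commands=[[0.0005,0,0,0,-1],[0.001,0,0,0,-1]])

```text
time_s: 16.58
ee_pos: [462.4, -38.7, 54.5]
eef_rot: [[-0.999, -0.05, 0.006], [-0.05, 0.998, 0.033], [-0.008, 0.033, -0.999]]
force: [3.5, 0.7, -2.6]
gripper_width: 18.1
gripper_force: 59.1
```

Emit:
step_arm(commands=[[0.0005,0,0,0,-1],[0.001,0,0,0,-1]])

```text
time_s: 16.75
ee_pos: [461.7, -38.8, 54.6]
eef_rot: [[-0.999, -0.05, 0.007], [-0.05, 0.998, 0.033], [-0.008, 0.033, -0.999]]
force: [4.9, 0.3, -1.7]
gripper_width: 17.6
gripper_force: 59.0
```

Emit:
step_arm(commands=[[0.0004,0,0,0,-1],[0.0005,0,0,0,-1]])

```text
time_s: 16.92
ee_pos: [461.8, -38.8, 54.8]
eef_rot: [[-0.999, -0.05, 0.008], [-0.05, 0.998, 0.033], [-0.009, 0.033, -0.999]]
force: [6.3, 0.3, -2.6]
gripper_width: 18.0
gripper_force: 59.0
```

The buffers are met at TCP x ≈ 461.7, where motion stops and the force rises. I build up the pull gradually.

Emit:
step_arm(commands=[[0.0005,0,0,0,-1],[0.0008,0,0,0,-1],[0.0008,0,0,0,-1]])

```text
time_s: 17.17
ee_pos: [461.7, -38.9, 54.9]
eef_rot: [[-0.999, -0.05, 0.009], [-0.05, 0.998, 0.033], [-0.011, 0.033, -0.999]]
force: [7.1, -0.3, -2.3]
gripper_width: 17.8
gripper_force: 59.0
```

Emit:
step_arm(commands=[[0.0008,0,0,0,-1],[0.0015,0,0,0,-1],[0.0015,0,0,0,-1],[0.0015,0,0,0,-1]])

```text
time_s: 17.5
ee_pos: [461.0, -39.1, 55.1]
eef_rot: [[-0.999, -0.05, 0.011], [-0.05, 0.998, 0.033], [-0.012, 0.032, -0.999]]
force: [7.7, -0.4, -3.1]
gripper_width: 17.8
gripper_force: 58.9
```

Emit:
step_arm(commands=[[0.0008,0,0,0,-1],[0.0015,0,0,0,-1],[0.0015,0,0,0,-1],[0.0015,0,0,0,-1]])

```text
time_s: 17.83
ee_pos: [461.1, -39.2, 55.5]
eef_rot: [[-0.999, -0.051, 0.013], [-0.05, 0.998, 0.033], [-0.015, 0.032, -0.999]]
force: [10.9, 1.2, -4.2]
gripper_width: 17.8
gripper_force: 58.8
```

Emit:
step_arm(commands=[[0.0008,0,0,0,-1],[0.0016,0,0,0,-1],[0.0018,0,0,0,-1],[0.0018,0,0,0,-1]])

```text
time_s: 18.17
ee_pos: [461.0, -39.3, 56.0]
eef_rot: [[-0.999, -0.051, 0.017], [-0.05, 0.998, 0.033], [-0.018, 0.032, -0.999]]
force: [13.6, 0.9, -5.3]
gripper_width: 17.8
gripper_force: 58.7
```

Emit:
step_arm(commands=[[0.0008,0,0,0,-1],[0.0008,0,0,0,-1],[0.0008,0,0,0,-1],[0.0008,0,0,0,-1],[0.0008,0,0,0,-1]])

```text
time_s: 18.58
ee_pos: [461.1, -39.3, 56.2]
eef_rot: [[-0.999, -0.051, 0.018], [-0.05, 0.998, 0.033], [-0.02, 0.032, -0.999]]
force: [15.9, -0.2, -6.4]
gripper_width: 17.8
gripper_force: 58.7
```

Emit:
step_arm(commands=[[0,0,0,0,-1],[0,0,0,0,-1],[0,0,0,0,-1],[0,0,0,0,-1],[0,0,0,0,-1],[0,0,0,0,-1],[0,0,0,0,-1],[0,0,0,0,-1]])

```text
time_s: 19.25
ee_pos: [461.1, -39.3, 56.2]
eef_rot: [[-0.999, -0.051, 0.018], [-0.05, 0.998, 0.033], [-0.02, 0.032, -0.999]]
force: [15.5, 0.5, -6.1]
gripper_width: 17.7
gripper_force: 58.7
```

Steady at 15.5 N, so I hold for the rest of the two seconds and more.

Emit:
step_arm(commands=[[0,0,0,0,-1],[0,0,0,0,-1],[0,0,0,0,-1],[0,0,0,0,-1],[0,0,0,0,-1],[0,0,0,0,-1],[0,0,0,0,-1],[0,0,0,0,-1],[0,0,0,0,-1],[0,0,0,0,-1],[0,0,0,0,-1],[0,0,0,0,-1],[0,0,0,0,-1],[0,0,0,0,-1],[0,0,0,0,-1],[0,0,0,0,-1],[0,0,0,0,-1],[0,0,0,0,-1],[0,0,0,0,-1],[0,0,0,0,-1]])

```text
time_s: 20.92
ee_pos: [461.1, -39.3, 56.2]
eef_rot: [[-0.999, -0.051, 0.018], [-0.05, 0.998, 0.033], [-0.02, 0.032, -0.999]]
force: [16.5, 0.4, -6.2]
gripper_width: 17.9
gripper_force: 58.7
```

Emit:
step_arm(commands=[[-0.001,0,0,0,-1],[-0.002,0,0,0,-1],[-0.003,0,0,0,-1],[-0.004,0,0,0,-1],[-0.005,0,0,0,-1],[-0.006,0,0,0,-1],[-0.007,0,0,0,-1],[-0.008,0,0,0,-1],[-0.009,0,0,0,-1],[-0.01,0,0,0,-1],[-0.01,0,0,0,-1],[-0.01,0,0,0,-1]])

```text
time_s: 21.92
ee_pos: [463.5, -38.5, 54.1]
eef_rot: [[-0.999, -0.05, 0.004], [-0.05, 0.998, 0.033], [-0.006, 0.033, -0.999]]
force: [0.4, 0.2, -1.4]
gripper_width: 17.8
gripper_force: 59.3
```

```bash
python3 - <<'E'
from h import *
s=manip.state();print(s['ee_pos'],s['force'],np.round(s['eef_rot'],3),s['moment'],s['time_s'])
a=save('scene','a8');b=save('side','b8')
x0,y0=165,145
def c(s,x,y): return cv2.resize(s['frame'][y:y+75,x:x+100],(400,300),interpolation=cv2.INTER_CUBIC)
cv2.imwrite('pics/c8.png',np.hstack([c(a,170,160),c(b,225,140)])[:,:,::-1])
E
```

```text
[463.53532581 -38.53114017  54.11191469] [ 0.36562032  0.23774197 -1.36376715] [[-0.999 -0.05   0.004]
 [-0.05   0.998  0.033]
 [-0.006  0.033 -0.999]] [-0.06355127  0.08356465  0.00172318] 21.9167
```

Emit:
step_arm(commands=[[-0.002,0,0,0,-1],[-0.004,0,0,0,-1],[-0.005,0,0,0,-1],[-0.005,0,0,0,-1]])

```text
time_s: 22.35
ee_pos: [469.9, -38.4, 54.6]
eef_rot: [[-0.999, -0.05, 0.006], [-0.05, 0.998, 0.033], [-0.008, 0.033, -0.999]]
force: [0.2, 0.1, -1.6]
gripper_width: 18.0
gripper_force: 59.3
```

Emit:
step_arm(commands=[[0,0,-0.002,0,-1],[0,0,-0.005,0,-1],[0,0,-0.008,0,-1],[0,0,-0.008,0,-1]])

```text
time_s: 22.68
ee_pos: [470.1, -38.7, 63.4]
eef_rot: [[-0.999, -0.05, 0.007], [-0.05, 0.998, 0.033], [-0.009, 0.033, -0.999]]
force: [-0.5, -0.2, -1.4]
gripper_width: 18.0
gripper_force: 59.3
```

Emit:
step_arm(commands=[[0,0.0003,-0.008,0,-1],[0,0.0006,-0.018,0,-1],[0,0.001,-0.03,0,-1],[0,0.0017,-0.05,0,-1],[0,0.0025,-0.075,0,-1],[0,0.003,-0.09,0,-1],[0,0.003,-0.09,0,-1],[0,0.003,-0.09,0,-1]])

```text
time_s: 23.35
ee_pos: [469.5, -38.7, 153.5]
eef_rot: [[-0.999, -0.05, 0.009], [-0.05, 0.998, 0.033], [-0.01, 0.032, -0.999]]
force: [0.5, 0.3, -2.1]
gripper_width: 18.1
gripper_force: 59.3
```

```bash
python3 - <<'E'
from h import *
a,b=save('scene','a9'),save('side','b9')
s=manip.state();R=np.array(s['eef_rot']);p=np.array(s['ee_pos']);t=p+R@TIP
print(t,proj(a,t),proj(b,t));a7=load('a7')
def c(s,x,y): return cv2.resize(s['frame'][y:y+75,x:x+100],(400,300),interpolation=cv2.INTER_CUBIC)
a8=load('a8')
cv2.imwrite('pics/c9.png',np.vstack([np.hstack([c(a,170,140),c(b,225,130)]),np.hstack([c(load('a8'),170,160),c(load('b8'),225,140)])])[:,:,::-1])
go((411,301.6,148),167.35)
E
```

```text
[594.80593611 -31.38699784 129.37980679] [210.6 167.3] [276.4 154.7]
at [467.9 -38.5 151.6] yaw -177.13 cmd [0.0398 0.3422 0.0148] 0.2709 len mm 345 F [ 0.09  0.95 -1.42] w 17.9 t 23.45
```

View pics/c9.png

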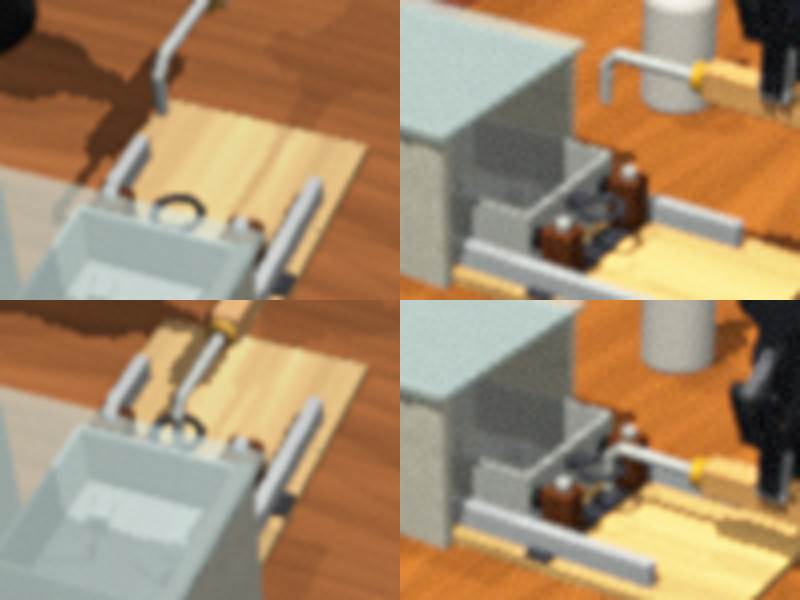

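The tray's front is against the buffers, with the ring between the blocks at scene (214,192), and the hook is clear. The hook tip is at scene (209.6,165.1) and side (276.1,153.6). I check whether it slipped in the grip.

```bash
python3 - <<'E'
from h import *
a,b=load('a9'),load('b9');s=manip.state();R=np.array(s['eef_rot']);p=np.array(s['ee_pos'])
t,e=tri((a,(209.6,165.1)),(b,(276.1,153.6)));el,e2=tri((a,(170+158/4-.4,140+55/4-.4)),(b,(225+214/4-.4,130+55/4-.4)))
print(t,e,(R.T@(t-p)).round(1),'elbow',(R.T@(el-p)).round(1),e2)
r,e=tri((a,(170+178/4-.4,140+213/4-.4)),(b,(225+200/4-.4,130+208/4-.4)));print('ring',r,e)
E
```

```text
[595.0382472  -32.42156095 133.78877482] [1.9, 1.9] [-127.2   -0.9   18.6] elbow [-122.3   -0.5  -12.6] [2.1, 2.1]
ring [596.31312276 -28.17302128  48.34143008] [0.1, 0.1]
```

Emit:
step_arm(commands=[[0.004,0.03,0.003,0.03,-1],[0.008,0.065,0.006,0.06,-1],[0.012,0.1,0.01,0.1,-1],[0.016,0.135,0.012,0.14,-1],[0.02,0.17,0.012,0.18,-1],[0.024,0.2,0.012,0.22,-1],[0.028,0.235,0.012,0.25,-1],[0.032,0.27,0.012,0.271,-1],[0.036,0.31,0.012,0.271,-1],[0.04,0.342,0.012,0.271,-1],[0.04,0.342,0.012,0.271,-1],[0.04,0.342,0.012,0.271,-1],[0.04,0.342,0.012,0.271,-1],[0.04,0.342,0.012,0.271,-1]])

```text
time_s: 24.62
ee_pos: [411.2, 299.7, 150.5]
eef_rot: [[-0.975, 0.22, 0.004], [0.22, 0.975, 0.031], [0.003, 0.032, -0.999]]
force: [-1.1, 0.8, -0.7]
gripper_width: 18.0
gripper_force: 59.4
```

```bash
python3 - <<'E'
from h import *
go((411,301.6,75),167.35);go((411,301.6,55),167.35)
# handle vs rest: compare wrist handle position with post-lift picture
w=save('wrist','w10');w4=load('w4')
def m(s):
    f=s['frame'].astype(int);k=((f[...,0]>150)&(f[...,0]-f[...,2]>50)&(f[...,1]>110)).astype(np.uint8);k[:, :200]=0;k[:,300:]=0
    n,l,st,c=cv2.connectedComponentsWithStats(k);i=1+np.argmax(st[1:,4]);return st[i],c[i]
print(m(w),m(w4))
E
```

```text
at [411.2 299.7 150.5] yaw 167.28 cmd [ 0.0004 -0.0006  0.0755] -0.0012 len mm 76 F [-1.14  0.85 -0.68] w 18.0 t 24.62
at [411.2 299.7 150.5] yaw 167.28 cmd [ 0.0003 -0.0012  0.0955] -0.0012 len mm 96 F [-1.14  0.85 -0.68] w 18.0 t 24.62
(array([ 236,  144,   39,  178, 5780], dtype=int32), array([254.2100346, 227.1700692])) (array([ 236,  144,   41,  178, 5816], dtype=int32), array([254.33803301, 227.43191197]))
```

The handle sits in the fingers exactly as it did after the lift. Now I lower it into the notches.

Emit:
step_arm(commands=[[0.0004,-0.0002,0.03,-0.001,-1],[0.0004,-0.0004,0.06,-0.001,-1],[0.0004,-0.0006,0.0755,-0.001,-1],[0.0004,-0.0006,0.0755,-0.001,-1],[0.0004,-0.0006,0.0755,-0.001,-1]])

```text
time_s: 25.08
ee_pos: [411.3, 301.7, 75.5]
eef_rot: [[-0.976, 0.22, 0.004], [0.22, 0.975, 0.032], [0.003, 0.032, -0.999]]
force: [0.3, 0.2, -1.0]
gripper_width: 17.7
gripper_force: 59.4
```

```bash
python3 -c "
from h import *
go((411,301.6,54),167.35);go((411,301.6,50.5),167.35)"
```

```text
at [411.3 301.7  75.5] yaw 167.3 cmd [ 0.0002 -0.0008  0.0215] -0.0009 len mm 21 F [ 0.33  0.23 -0.97] w 17.7 t 25.08
at [411.3 301.7  75.5] yaw 167.3 cmd [ 0.0002 -0.0009  0.025 ] -0.0009 len mm 25 F [ 0.33  0.23 -0.97] w 17.7 t 25.08
```

Emit:
step_arm(commands=[[0.0002,-0.0003,0.005,0,-1],[0.0002,-0.0005,0.01,0,-1],[0.0002,-0.0006,0.014,0,-1],[0.0002,-0.0007,0.018,0,-1],[0.0002,-0.0008,0.0215,0,-1],[0.0002,-0.0008,0.0215,0,-1]])

```text
time_s: 25.58
ee_pos: [412.9, 303.4, 56.4]
eef_rot: [[-0.976, 0.218, 0.01], [0.218, 0.975, 0.034], [-0.002, 0.035, -0.999]]
force: [-1.2, -3.6, 8.6]
gripper_width: 17.7
gripper_force: 61.3
```

Emit:
step_arm(commands=[[0,0,0.001,0,-1],[0,0,0.002,0,-1],[0,0,0.0025,0,-1],[0,0,0.0025,0,-1]])

```text
time_s: 25.92
ee_pos: [412.8, 303.4, 55.6]
eef_rot: [[-0.976, 0.217, 0.011], [0.217, 0.976, 0.034], [-0.003, 0.036, -0.999]]
force: [-4.8, -5.2, 17.9]
gripper_width: 17.5
gripper_force: 63.0
```

The handle is held up early at TCP z≈56 instead of 50, so it is likely catching a cheek. I back off and check.

Emit:
step_arm(commands=[[0,0,-0.003,0,-1],[0,0,-0.008,0,-1],[0,0.0005,-0.015,0,-1],[0,0.0008,-0.024,0,-1],[0,0.0008,-0.024,0,-1],[0,0.0008,-0.024,0,-1]])

```text
time_s: 26.42
ee_pos: [412.0, 303.8, 76.8]
eef_rot: [[-0.976, 0.218, 0.007], [0.218, 0.975, 0.034], [0.0, 0.035, -0.999]]
force: [0.0, -0.8, -2.0]
gripper_width: 18.0
gripper_force: 60.3
```

```bash
python3 - <<'E'
from h import *
w=save('wrist','w11');a,b=save('scene','a11'),save('side','b11');s=manip.state();R=np.array(s['eef_rot']);p=np.array(s['ee_pos']);print(p,s['force'],s['moment'],np.round(R,3))
def m(s):
    f=s['frame'].astype(int);k=((f[...,0]>150)&(f[...,0]-f[...,2]>50)&(f[...,1]>110)).astype(np.uint8);k[:, :200]=0;k[:,300:]=0
    n,l,st,c=cv2.connectedComponentsWithStats(k);i=1+np.argmax(st[1:,4]);ys,xs=np.where(l==i);return st[i],c[i],cv2.minAreaRect(np.c_[xs,ys].astype(np.float32))
for f in('w4','w10','w11'):print(f,m(load(f)))
# edges of handle per row, and the rest's dark pixels beside it
f=w['frame'].astype(int)
f3=load('w3')['frame'].astype(int)
for r in(150,160,210,220):
    print(r,''.join('H' if q[0]>185 and q[1]>130 else 'd' if q.sum()<110 else 'b' if q.sum()<190 else '.' for q in f3[r,205:290]))
# tip and handle direction in scene and side relative to expectation
def handle(s,c0):
    f=s['frame'].astype(int);k=((f[...,0]>170)&(f[...,1]>120)&(f[...,2]>60)&(f[...,0]-f[...,2]>45)).astype(np.uint8)
    z=np.zeros_like(k);x,y=map(int,c0);z[y-25:y+25,x-35:x+35]=k[y-25:y+25,x-35:x+35];ys,xs=np.where(z)
    return [np.mean(xs).round(1),np.mean(ys).round(1)],cv2.fitLine(np.c_[xs,ys].astype(np.float32),2,0,.1,.1).ravel().round(3),len(xs)
for n,x in(('a',a),('b',b),('a4',load('a4')),('b4',load('b4'))):
    t=p if '4' not in n else np.array([409.8,300.7,147.7]);print(n,proj(x,t+[0,0,10]),handle(x,proj(x,t+[0,0,10])))
E
```

```text
[411.10881047 303.07982823  75.61968805] [-0.14825168  0.62950234 -0.94839583] [-0.06151832  0.03028795  0.00837216] [[-0.976  0.218  0.005]
 [ 0.218  0.975  0.033]
 [ 0.002  0.033 -0.999]]
w4 (array([ 236,  144,   41,  178, 5816], dtype=int32), array([254.33803301, 227.43191197]), ((255.9213104248047, 232.4290771484375), (177.22679138183594, 38.176902770996094), 89.31385040283203))
w10 (array([ 236,  144,   39,  178, 5780], dtype=int32), array([254.2100346, 227.1700692]), ((255.0, 232.5), (177.0, 38.0), 90.0))
w11 (array([ 236,  145,   43,  177, 5981], dtype=int32), array([254.49172379, 230.59237586]), ((256.5966796875, 232.8283233642578), (176.45643615722656, 39.254642486572266), 88.61408233642578))
150 ....bbb.bbbbbbbbbbbbbbbbbbbbbbbb.HHHHHHHHHHHHHHHHHH..bbbbbbbbb.......................
160 .........bbbbbbbbbbb......bbbbbb..HHHHHHHHHHHHHHHHH..bb..............................
210 ..............bbbbbbbbbbbbbbbbbb...HHHHHHHHHHHHHHHHH.................................
220 ..............bbbbbbbbbbbbbbbbbbbb.HHHHHHHHHHHHHHHHH.bbbbbbbbbb......................
a [365.2 169.3] ([np.float64(361.3), np.float64(171.4)], array([  0.536,  -0.844, 361.333, 171.352], dtype=float32), 105)
b [260.4 256.3] ([np.float64(260.1), np.float64(255.8)], array([  0.833,   0.554, 260.084, 255.814], dtype=float32), 490)
a4 [368.8 146. ] ([np.float64(364.3), np.float64(148.4)], array([  0.536,  -0.844, 364.31 , 148.407], dtype=float32), 113)
b4 [261.8 226.7] ([np.float64(268.9), np.float64(221.8)], array([1.00000e+00, 2.10000e-02, 2.68916e+02, 2.21788e+02], dtype=float32), 854)
```

```bash
python3 - <<'E'
from h import *
w=load('w11');s=manip.state();R=np.array(s['eef_rot']);p=np.array(s['ee_pos']);H=p-10*R[:,2]
hx=-R[:,0];hx[2]=0;hx/=np.linalg.norm(hx);hy=np.array([-hx[1],hx[0],0])
f=w['frame'].astype(int)
for n,o in(('backend',H-55*hx),('rear upright notch',np.r_[411,301.6,59]-40*hx),('base rear',np.r_[411,301.6,10]-65*hx)):print(n,proj(w,o))
for r in list(range(100,206,5)):
    print(r,''.join('H' if q[0]>170 and q[1]>120 else 'h' if q[0]>140 and q[1]>90 else 'd' if q.sum()<80 else 'b' if q.sum()<150 else 'r' if q.sum()<200 else '.' for q in f[r,195:320]))
E
```

```text
backend [251.  137.3]
rear upright notch [248.4 158.3]
base rear [247.4 117.5]
100 hhhhhhhhhhhhhhhhhhhhhhhhhhhhhhhhhhhhhhhhhhhhhhhhhhhhhhhhhhhhhhhhhhhhhhhhhhhhhhhhhhhhhhhhhhhhhhhhhhhhhhhhhhhhhhhhhhhhhhhhhhhhh
105 hhhhhhhhhhhhhhhhhhhhhhhhhhhhhhhhhhhhhhhhhhhhhhhhhhhhhhhhhhhhhhhhhhhhhhhhhhhhhhhhhhhhhhhhhhhhhhhhhhhhhhhhhhhhhhhhhhhhhhhhhhhhh
110 hhhhhhhhhhhhhhhhhhhhhhhhhhhhhhhhhhhhhhhhhhhhhhhhhhhhhhhhhhhhhhhhhhhhhhhhhhhhhhhhhhhhhhhhhhhhhhhhhhhhhhhhhhhhhhhhhhhhhhhhhhhhh
115 hhhhhhhhhhhhhhhhhhhhhhhhhhhhhhhhhhhhhhhhhhhhhhhhhhhhhhhhhhhhhhhhhhhhhhhhhhhhhhhhhhhhhhhhhhhhhhhhhhhhhhhhhhhhhhhhhhhhhhhhhhhhh
120 hhhhhhhhhhhhhhhhhhhhhhhhhhhhhhhhhhhhhhhhhhhhhhhhhhhhhhhhhhhhhhhhhhhhhhhhhhhhhhhhhhhhhhhhhhhhhhhhhhhhhhhhhhhhhhhhhhhhhhhhhhhhh
125 hhhhh............rrr.........rr.........r...........rr.........................................hhhhhhhhhhhhhhhhhhhhhhhhhhhhhh
130 h..rrr............................................................................................hhhhhhhhhhhhhhhhhhhhhhhhhhh
135 .rrrrrr...........................................................................................hhhhhhhhh
[... 1138 characters left out ...]
HHH.................hhhhhhhhhhhhhhhhhhhhhhhhhhhhhh
185 .......rrrrrrrrrrrrrrr...................hHHHHHHHHHHHHHHHHHHHHHHHHHHHHHHHHHHHH..................hhhhhhhhhhhhhhhhhhhhhhhhhhhhh
190 ........rrrrrrrrrrrrrrr..................hHHHHHHHHHHHHHHHHHHHHHHHHHHHHHHHHHHHH.................hhhhhhhhhhhhhhhhhhhhhhhhhhhhhh
195 .......rrrrrrrrrrrrrrr...................hHHHHHHHHHHHHHHHHHHHHHHHHHHHHHHHHHHHH.................hhhhhhhhhhhhhhhhhhhhhhhhhhhhhh
200 .......rrrrrrrrrrrrrrrr..................hHHHHHHHHHHHHHHHHHHHHHHHHHHHHHHHHHHHh.................hhhhhhhhhhhhhhhhhhhhhhhhhhhhhh
205 rrrrrrrrrrrrrrrrrrrrrr...................hHHHHHHHHHHHHHHHHHHHHHHHHHHHHHHHHHHHh.................hhhhhhhhhhhhhhhhhhhhhhhhhhhhhh
```

The handle sits centred and unpitched in the fingers. But the wrist camera has a lateral bias of about 1.7 mm, so the grasp had dragged the handle about 2 mm towards the +y cheek. I retry shifted 2 mm to -y.

```bash
python3 -c "
from h import *
go((410.6,299.6,68),167.35);go((410.6,299.6,55),167.35)"
```

```text
at [411.1 303.1  75.6] yaw 167.41 cmd [-0.0003 -0.0038  0.0075] 0.0011 len mm 8 F [-0.15  0.63 -0.95] w 17.9 t 26.57
at [411.1 303.1  75.6] yaw 167.41 cmd [-0.0003 -0.0042  0.0205] 0.0011 len mm 21 F [-0.15  0.63 -0.95] w 17.9 t 26.57
```

Emit:
step_arm(commands=[[-0.0003,-0.002,0.003,0,-1],[-0.0003,-0.0038,0.0075,0,-1],[-0.0003,-0.0038,0.0075,0,-1],[-0.0003,-0.0038,0.0075,0,-1]])

```text
time_s: 26.9
ee_pos: [410.3, 299.1, 67.6]
eef_rot: [[-0.976, 0.218, 0.004], [0.218, 0.975, 0.032], [0.003, 0.032, -0.999]]
force: [-0.1, 0.4, -0.8]
gripper_width: 17.7
gripper_force: 60.3
```

Emit:
step_arm(commands=[[0,-0.0001,0.002,0,-1],[0,-0.0002,0.005,0,-1],[0,-0.0003,0.008,0,-1],[0,-0.0003,0.01,0,-1],[0,-0.0003,0.01,0,-1]])

```text
time_s: 27.32
ee_pos: [410.5, 299.5, 57.8]
eef_rot: [[-0.976, 0.218, 0.005], [0.218, 0.975, 0.033], [0.002, 0.033, -0.999]]
force: [0.4, 0.6, -1.7]
gripper_width: 17.3
gripper_force: 60.3
```

Emit:
step_arm(commands=[[0,0,0.001,0,-1],[0,0,0.002,0,-1],[0,-0.0001,0.003,0,-1],[0,-0.0001,0.003,0,-1]])

```text
time_s: 27.65
ee_pos: [410.8, 299.7, 55.3]
eef_rot: [[-0.976, 0.218, 0.006], [0.218, 0.975, 0.033], [0.002, 0.034, -0.999]]
force: [0.3, 0.6, -0.9]
gripper_width: 17.8
gripper_force: 60.3
```

Emit:
step_arm(commands=[[0,0,0.001,0,-1],[0,0,0.002,0,-1],[0,-0.0001,0.003,0,-1],[0,-0.0001,0.003,0,-1]])

```text
time_s: 27.98
ee_pos: [410.8, 299.7, 52.2]
eef_rot: [[-0.976, 0.218, 0.006], [0.218, 0.975, 0.033], [0.002, 0.034, -0.999]]
force: [-1.0, -0.4, -1.2]
gripper_width: 17.7
gripper_force: 60.4
```

Emit:
step_arm(commands=[[0,0,0.0007,0,-1],[0,0,0.0014,0,-1],[0,0,0.0014,0,-1]])

```text
time_s: 28.23
ee_pos: [411.3, 299.8, 51.5]
eef_rot: [[-0.976, 0.218, 0.007], [0.218, 0.975, 0.033], [0.001, 0.034, -0.999]]
force: [0.2, -1.6, 2.4]
gripper_width: 17.7
gripper_force: 60.8
```

Emit:
step_arm(commands=[[0,0,0.0005,0,-0.8],[0,0,0.0005,0,-0.6],[0,0,0.0005,0,-0.4],[0,0,0.0005,0,0],[0,0,0.0005,0,0.5],[0,0,0.0005,0,1],[0,0,0.0005,0,1],[0,0,0.0005,0,1],[0,0,0.0005,0,1],[0,0,0.0005,0,1]])

```text
time_s: 29.07
ee_pos: [410.9, 299.8, 50.5]
eef_rot: [[-0.976, 0.218, 0.006], [0.218, 0.975, 0.033], [0.002, 0.034, -0.999]]
force: [0.5, 0.3, 0.2]
gripper_width: 85.5
gripper_force: 0.0
```

```bash
python3 -c "
from h import *
go((401,305.1,185.1),166.59);go((410.8,299.7,110))"
```

```text
at [410.9 299.8  50.5] yaw 167.41 cmd [ 0.011   0.0075 -0.1344] 0.0143 len mm 135 F [0.48 0.3  0.22] w 85.5 t 29.07
at [410.9 299.8  50.5] yaw 167.41 cmd [ 0.0002  0.0019 -0.0595] 0 len mm 60 F [0.48 0.3  0.22] w 85.5 t 29.07
```

Now I rise and return to the earlier viewing pose, so the picture can be compared with the one before the grasp.

Emit:
step_arm(commands=[[0,0.0004,-0.012,0,1],[0,0.001,-0.03,0,1],[0,0.002,-0.06,0,1],[0.006,0.004,-0.1,0.007,1],[0.011,0.0075,-0.134,0.014,1],[0.011,0.0075,-0.134,0.014,1],[0.011,0.0075,-0.134,0.014,1],[0.011,0.0075,-0.134,0.014,1]])

```text
time_s: 29.73
ee_pos: [400.8, 304.9, 184.4]
eef_rot: [[-0.973, 0.231, 0.006], [0.231, 0.972, 0.033], [0.002, 0.034, -0.999]]
force: [0.4, -0.1, -0.0]
gripper_width: 85.0
gripper_force: 0.0
```

```bash
python3 - <<'E'
from h import *
w=save('wrist','w12');a,b=save('scene','a12'),save('side','b12');w3=load('w3')
s=manip.state();print(s['ee_pos'],s['force'],s['time_s'])
def mask(s,box):
    x0,y0,x1,y1=box;f=s['frame'].astype(int);m=((f[...,0]>185)&(f[...,1]>130)&(f[...,2]>70)&(f[...,0]-f[...,2]>50)).astype(np.uint8)
    mm=np.zeros_like(m);mm[y0:y1,x0:x1]=m[y0:y1,x0:x1];n,l,st,c=cv2.connectedComponentsWithStats(mm);i=1+np.argmax(st[1:,4]);ys,xs=np.where(l==i)
    r=cv2.minAreaRect(np.c_[xs,ys].astype(np.float32));bx=cv2.boxPoints(r);q=bx[np.argsort(bx[:,1])];return q[:2].mean(0),q[2:].mean(0),st[i]
for x in(w3,w):
    e0,e1,st=mask(x,(225,125,275,250));E=[plane(x,e,72) for e in(e0,e1)];d=E[1]-E[0];print(((E[0]+E[1])/2).round(1),np.linalg.norm(d).round(1),np.degrees(np.arctan2(d[1],d[0])).round(2),st)
for n,x,box in(('a0',load('scene'),(340,155,385,200)),('a12',a,(340,155,385,200)),('b0',load('side'),(235,240,290,290)),('b12',b,(235,240,290,290))):
    print(n,[np.round(v,1) for v in mask(x,box)])
# change maps outside the arm: tip region, cup, jar, spray, purple
for n,x,x0,pts in(('scene',a,load('scene'),dict(tip=(338,213),jar=(340,255),cup=(160,142),spray=(106,188),purple=(413,232))),('side',b,load('side'),dict(tip=(224,248),jar=(168,228),cup=(370,170),spray=(295,140),purple=(178,303)))):
    for k,(u,v) in pts.items():
        print(n,k,int((np.abs(x['frame'].astype(int)-x0['frame']).sum(2)[v-14:v+15,u-14:u+15]>100).sum()),end='; ')
    print()
# tray edge: change between just-unhooked and now (ring region), scene
for A,B,(u,v) in((load('a9'),a,(214,193)),(load('b9'),b,(275,182))):
    print('ring change',int((np.abs(A['frame'].astype(int)-B['frame']).sum(2)[v-8:v+9,u-12:u+13]>100).sum()))
E
```

```text
[400.14213347 304.26420976 182.98574357] [-0.153033   -0.49767186 -0.36133465] 29.8833
[411.2 300.4  72. ] 107.2 -12.29 [ 238  142   19  101 1726]
[413.9 299.5  72. ] 107.5 -12.18 [ 238  145   20  101 1713]
a0 [array([373.2, 161.1], dtype=float32), array([354.1, 185.3], dtype=float32), array([353, 161,  23,  26, 199], dtype=int32)]
a12 [array([372.9, 161.2], dtype=float32), array([353.5, 186.6], dtype=float32), array([352, 161,  24,  27, 219], dtype=int32)]
b0 [array([234.9, 243.2], dtype=float32), array([281.1, 275.7], dtype=float32), array([235, 243,  49,  35, 406], dtype=int32)]
b12 [array([234. , 244.4], dtype=float32), array([279.6, 277. ], dtype=float32), array([235, 243,  48,  40, 588], dtype=int32)]
scene tip 14; scene jar 0; scene cup 0; scene spray 0; scene purple 0; 
side tip 18; side jar 0; side cup 0; side spray 343; side purple 0; 
ring change 0
ring change 151
```

```bash
python3 -c "
from h import *
print(order.finish_job())"
```

```text
the job is handed in; nothing more can be done
None
```

The job is handed in: the tray is against the buffers after about 15.5–16.5 N held for over 2 s, and the hook is back in its rest, about 2–3 mm forward of where it lay; the first lay-back caught on a cheek of the rest at about 18 N, so I backed off and redid it.

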